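# Fasten the draw latch of the emergency kit case

## Task

The emergency kit case is packed and standing up, but its latch is undone and the lid gapes. Hook the wire loop over the keeper on the lid, then press the lever down over centre until the spring catch clicks over its end, and let go. Feel your way and never bear on the lever or the case with more than about 3 kg (30 N), and leave the bottles and the rest of the table as they stand.

Things in the scene. Friction and masses are not known exactly. Their poses are not given: they have to be found in the camera images.
- case: Navy hard case, fixed, 165 mm deep (x) x 340 long (y) x 200 high, standing on its hinge edge; origin at the middle of its underside, x points across the seam to the lid. Body shell x -80 to 25 mm, lid beyond. Folded bail handle on the -x face, its two posts 12 mm above the top at y +-100. The latch lies on the top at y = 0, 42 mm wide; the space above it is clear.
- pivot (a point): Lever's pivot pin, along the case's y: 22 mm to the body's side of the seam, 14 mm above the case's top. Fixed to the case. The pin that carries the loop is 14 mm from it, on the lever's underside: with the lever home it lies 12.9 mm to -x and 5.5 mm below the pivot, and it turns with the lever.
- lever (a joint): Lever angle: 0 home (flat, pointing to the case's -x), 1.57 upright, 2.6 leaning over the lid. Stays where left. With the loop hooked it is slack above 1.35, takes up to 6 N (50 mm from the pivot) near 0.95, passes over centre at 0.37, pushes the catch aside from 0.16 (10 N, gives way near 0.1), then squeezes a rubber buffer from 0.06. The catch clicks over it at 0.01 under 13 to 19 N; hard stop at 0.
- lever_tip (a point): On the lever's mid-line, 64 mm from the pivot and 2 mm short of its end. The lever is a steel bar 24 mm wide, 3 mm thick, with a red grip shoe 26 mm wide at 37 to 59 mm from the pivot. Let go before the click, it stays unlocked or springs up; once clicked it rests at about 0.01 rad.
- loop (a joint): Angle of the wire loop on the lever: 0 with the latch closed, negative with the lever up. The loop's far end points (lever + loop) rad below level. Stays where left (light friction).
- loop_bar (a point): Middle of the loop's crossbar (along the case's y). The loop is 6 mm steel wire: the crossbar and two side wires, 61 mm long from the crossbar back to the pin on the lever, 38 mm over their outsides, 26 mm clear between. It can be pinched across its 38 mm. Pushed towards the lid it swings the lever along.
- keeper (a point): Where the crossbar's centre sits when hooked, 10 mm above the case's top; x away from the seam, z up. The keeper is a steel hook on the lid, 20 mm wide: post 4 mm thick (far face 3 mm to -x of this point), lip on top 3 mm thick, underside 7 mm above this point, reaching 4.5 mm to +x of it. The crossbar goes over the lip, down on its far side and back under it.
- lid (a joint): Lid opening about the hinge at the foot of the seam: about 0.026 rad unlatched (5 mm gap at the top, held open by the gasket), about 0.009 latched.
- catch (a joint): Steel spring catch standing 29 mm high, 20 mm wide on the case just beyond the lever's end: 0 at rest, about 0.18 rad while the lever pushes it aside, back at 0 once clicked over the lever.
- syrup_a: Brown glass medicine bottle, 54 mm diameter, 135 mm high, loose; origin at the middle of its underside. To be left alone.
- syrup_b: Brown glass medicine bottle, 54 mm diameter, 135 mm high, loose; origin at the middle of its underside. To be left alone.
- pills_a: White pill jar with orange label, 48 mm diameter, 85 mm high, loose; origin at the middle of its underside. To be left alone.
- pills_b: White pill jar with orange label, 48 mm diameter, 85 mm high, loose; origin at the middle of its underside. To be left alone.
- dish: Steel instrument tray 110 x 170 x 32 mm, loose; origin at the middle of its underside. To be left alone.
- ampoules: White ampoule carton with a blue band, 75 x 130 x 35 mm, loose; origin at the middle of its underside. To be left alone.
- mug_jar: White ceramic beaker, 72 mm diameter, 95 mm high, loose; origin at the middle of its underside. To be left alone.

How it is judged:
By the outcome, as a careful person would: the job done as asked, in the order asked, and still so for the second after the job is handed in, with the robot touching nothing.
It also fails if it takes over 69 s, if anything falls off the work surface, if the arm or the gripper's body presses on something with over 40 N, if the wrist force passes 120 N, or if a joint passes its speed limit or range.

## Robot

A 7-joint arm with a two-finger parallel gripper is mounted at the origin on the work surface. World frame = base frame: x ahead of the robot, y to its left, z up, the work surface at z = 0. Lengths are in m, angles in degrees, forces in N, time in s.
With the tool pointing down it reaches from about 0.425 to 0.95 m from the base axis. Payload 4.7 kg.
Tool frame: the origin (TCP) lies midway between the tips of the shut fingers; the grasp point (between the pads) lies 19 mm behind it; z points along the fingers, y is the direction in which the jaws open and shut (so a half turn about z gives the same grasp; the last joint's range is limited). The gripper opens to 87 mm and grips with 3 to 60 N. Pads are 19 mm wide; open, the fingers measure 117 mm over their backs; the gripper's body (75 mm by 190 mm) begins 51 mm behind the grasp point.
Start: joints at [-72.989, 26.849, -2.785, 87.806, 1.381, 65.374, -4.715], TCP at [0.216, 0.64, 0.194] pointing down, gripper open.
Joint ranges: [-148.3, 148.3], [-19.14, 114.17], [-79.39, 73.82], [5.75, 140.21], [-59.74, 239.74], [12.07, 113.84], [-152.46, 152.46]. Speed limits (degrees/s): [147.25, 147.25, 180, 180, 180, 180, 180].

## Interface

Orientations are given as a 3x3 rotation matrix whose columns are the frame's x, y, z axes.
In Python, from rig import r, eoat, solver, get_state, eyes, ticket gives the robot as it stands. The module is installed in compiled form; this text tells all that it offers. Calls block until the motion is done:
- r.goto(position, orientation): joint-space move of the TCP to a pose.
- r.movel(position, speed=0.15, orientation=None, contact_N=None): straight line of the TCP; orientation=None keeps the orientation; speed is the mean speed in m/s. With contact_N (N) it stops when the force on the tool has changed by that much, and returns True; else False.
- r.set_joints(angles): joint-space move.
- eoat.gripper_to(opening): opening from 0.0 (shut) to 1.0 (fully open); the grip force is fixed at half the most; returns when the fingers have stopped.
- r.dwell(seconds).
- solver.ik(position, orientation): joint angles nearest the present ones, or None.
- get_state(): the state.
- eyes.camera(name): name is "scene" or "side" or "wrist"; returns a dict with "color" (384x512x3 uint8, blue, green, red), "vertical_fov" (degrees; the focal length in pixels is half the picture's height over the tangent of half this angle, whatever the lens; pixels are square), "cx", "cy" (the principal point, pixels), "k1" (the pictures are not rectified: a ray, as slopes to the right and down, at radius r is drawn at 1 + k1 r^2 times it, then the intrinsics apply), "camera_from_world" (4x4, takes a point from world to camera coordinates); the wrist camera has in their place "tool_from_camera" (4x4, takes a point from camera to tool coordinates, whose origin is the TCP and whose axes are the flange's). Camera axes: x right, y down, z forward; pixel columns grow to the right and rows downward; lengths in m; the calibration is good to about 2 mm. A picture is of the moment at which its call begins: read the wrist's pose just before it. There is no depth.
A pose or a line that the arm cannot do raises r.MotionError and nothing moves.
- ticket.close_job(): hands the job in, once; it reports no verdict.
The state is a dict: "clock": time; "q": joint angles; "qvel": joint speeds; "effort": joint torques, N m; "eef_pos": TCP position; "tcp_rot": TCP orientation; "contact_force": force on the tool from outside, world axes, zero at the start; "moment": the same for the moment, N m; "gripper_width": opening from 0.0 (shut) to 1.0 (fully open).
Only numpy, scipy, OpenCV 4.12 (cv2) and the standard library are available. Lean on these libraries where they do the work, as an engineer would, in place of code of your own. Each camera call takes 0.05 s, during which the arm holds its last target. There are 200 camera calls.

## Working session

There is one attempt and no reset: what is moved stays moved. The work goes in short steps, each a Python script; the robot and the scene stay as the last script left them, time stands still between calls to the robot, and variables do not carry over. Pictures are saved under pics/ and viewed, about 8 in all and at most 12, crops included, and the job is handed in when it is done.

```bash
mkdir -p pics; python3 - <<'E'
from rig import r,eoat,solver,get_state,eyes,ticket
import cv2,numpy as np
s=get_state();print(s)
for n in("scene","side","wrist"):
    c=eyes.camera(n);cv2.imwrite(f"pics/{n}0.png",c["color"])
    np.save(f"pics/{n}0.npy",c,allow_pickle=True)
    print(n,{k:v for k,v in c.items() if k!="color"})
a=[cv2.imread(f"pics/{n}0.png") for n in("scene","side")]
E
```

```text
{'clock': 0.0, 'q': array([-72.9892831 ,  26.89816401,  -2.78489564,  87.87439813,
         1.38026118,  65.37155032,  -4.71541266]), 'qvel': array([-0.09077274,  0.02312446, -0.026653  ,  0.08719474, -0.05997119,
        0.03069197,  0.00652821]), 'effort': array([-6.89486405e-04, -5.07976413e+01, -8.13771458e-02, -2.36152679e+01,
       -6.14487869e-02,  3.81631718e-02,  1.80436277e-04]), 'eef_pos': array([0.21581675, 0.63888947, 0.19338441]), 'tcp_rot': array([[-9.47409262e-01,  3.20024017e-01, -5.65265176e-04],
       [ 3.20024511e-01,  9.47407466e-01, -1.84543093e-03],
       [-5.50457704e-05, -1.92927706e-03, -9.99998137e-01]]), 'contact_force': array([ 0.29986245, -0.11774264, -0.83951938]), 'moment': array([0.02111712, 0.06790584, 0.00899736]), 'gripper_width': 1.0019015205866442}
scene {'vertical_fov': 48.99505797606707, 'cx': 251.8695297719701, 'cy': 189.77623667277874, 'k1': -0.006647198973966873, 'camera_from_world': array([[-0.30347539,  0.95260938,  0.02092987,  0.16307434],
       [ 0.57571728,  0.2008222 , -0.79260334, -0.20327267],
       [-0.75924456, -0.22848592, -
[... 257 characters left out ...]
4922,  0.01252566, -0.52758099],
       [-0.34587978, -0.79646852, -0.49598898,  0.24158606],
       [ 0.21077705,  0.44914919, -0.86823847,  1.45613104],
       [ 0.        ,  0.        ,  0.        ,  1.        ]])}
wrist {'vertical_fov': 68.75286336821048, 'cx': 258.9266031305164, 'cy': 188.95382413029262, 'k1': -0.07046520540494224, 'tool_from_camera': array([[-4.25997447e-04, -9.69914423e-01, -2.43445745e-01,
         6.57474009e-02],
       [ 9.99999394e-01, -1.66100393e-04, -1.08810291e-03,
         4.77509501e-04],
       [ 1.01493027e-03, -2.43446061e-01,  9.69913906e-01,
        -1.90734182e-01],
       [ 0.00000000e+00,  0.00000000e+00,  0.00000000e+00,
         1.00000000e+00]])}
```

View pics/scene0.png

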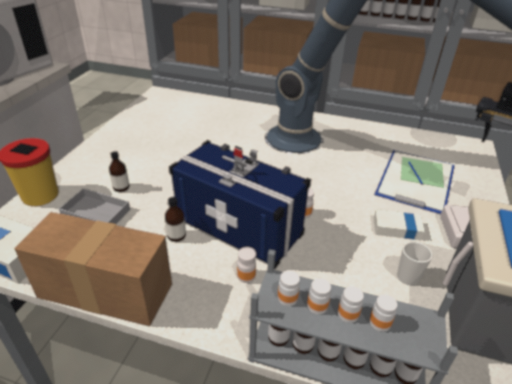

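View pics/side0.png

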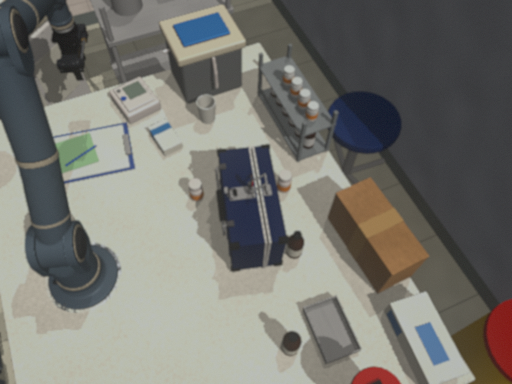

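Scene: navy case centre, latch with red grip near (238,157). Side view: case top corners at about (219,150), (269,146), (283,263), (229,268), and latch near (248,188). Next, a rough case pose and a wrist view from above.

```bash
cat > h.py <<'E'
import numpy as np,cv2
from rig import r,eoat,solver,get_state,eyes,ticket
def cam(name):
    s=get_state(); c=eyes.camera(name); 
    if name=="wrist":
        T=np.eye(4);T[:3,:3]=s["tcp_rot"];T[:3,3]=s["eef_pos"]
        c["wc"]=T@c["tool_from_camera"]
    else: c["wc"]=np.linalg.inv(c["camera_from_world"])
    return c
def K(c):
    f=192/np.tan(np.radians(c["vertical_fov"]/2))
    return np.array([[f,0,c["cx"]],[0,f,c["cy"]],[0,0,1.]]),np.array([c["k1"],0,0,0,0])
def rays(c,px):
    k,d=K(c);u=cv2.undistortPoints(np.array(px,float).reshape(-1,1,2),k,d)[:,0]
    v=np.c_[u,np.ones(len(u))]@c["wc"][:3,:3].T
    return c["wc"][:3,3],v
def onz(c,px,z):
    o,v=rays(c,px);return o+v*((z-o[2])/v[:,2])[:,None]
def onplane(c,px,p0,n):
    o,v=rays(c,px);return o+v*(((p0-o)@n)/(v@n))[:,None]
def proj(c,P):
    k,d=K(c);M=np.linalg.inv(c["wc"])
    return cv2.projectPoints(np.array(P,float).reshape(-1,3),cv2.Rodrigues(M[:3,:3])[0],M[:3,3],k,d)[0][:,0]
def two(c1,p1,c2,p2):
    o1,v1=rays(c1,[p1]);o2,v2=rays(c2,[p2]);v1=v1[0]/np.linalg.norm(v1);v2=v2[0]/np.linalg.norm(v2)
    t=np.linalg.lstsq(np.c_[v1,-v2],o2-o1,rcond=None)[0]
    a=o1+t[0]*v1;b=o2+t[1]*v2;return (a+b)/2,np.linalg.norm(a-b)
E
python3 - <<'E'
from h import *
c=cam("side");s=cam("scene")
P=onz(c,[(219,150),(269,146),(283,263),(229,268)],.2);print(P,P.mean(0))
print(onz(s,[(171,168),(217,146),(309,184),(270,213)],.2))
a=cv2.resize(c["color"][130:285,190:320],None,fx=3.8,fy=3.8,interpolation=2)
b=cv2.resize(s["color"][130:265,150:330],None,fx=3.8*.6,fy=3.8*.6,interpolation=2)
for p in [(0.5,0,.5)]:
  print(solver.ik([.55,.0,.45],np.diag([1.,-1,-1])))
E
```

```text
[[ 0.53198393  0.14751231  0.2       ]
 [ 0.68484287  0.098632    0.2       ]
 [ 0.55074354 -0.27972955  0.2       ]
 [ 0.40796138 -0.23340273  0.2       ]] [ 0.54388293 -0.06674699  0.2       ]
[[ 0.60111829 -0.20892761  0.2       ]
 [ 0.45744626 -0.13479271  0.2       ]
 [ 0.54980114  0.15219234  0.2       ]
 [ 0.69118598  0.08884711  0.2       ]]
[-44.74903608   9.7833242   49.20358486  82.69836332  -7.39172052
  90.86646248 -86.0734478 ]
```

```bash
python3 - <<'E'
from h import *
R=get_state()["tcp_rot"]
r.goto([.55,-.02,.36],R)
c=cam("wrist");np.save("pics/w1.npy",c,allow_pickle=True);cv2.imwrite("pics/w1.png",cv2.resize(c["color"],(800,600),interpolation=cv2.INTER_CUBIC))
print(get_state()["clock"],get_state()["eef_pos"])
E
```

```text
2.975 [ 0.55008738 -0.01892744  0.35967225]
```

View pics/w1.png

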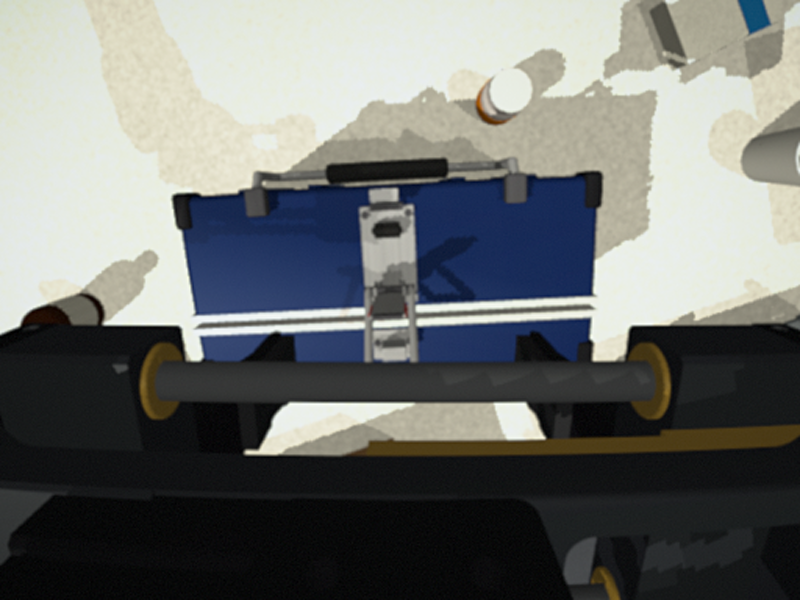

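The wrist view shows the case top with its -x edge at row about 190, the seam strip at row about 315, the latch at column about 388, the lever seen nearly end-on at (388,300), and the loop going to (390,360). I'll shift the camera towards the lid.

```bash
python3 - <<'E'
from h import *
R=get_state()["tcp_rot"]
x=-R[:,0]
c0=np.load("pics/w1.npy",allow_pickle=True).item()
q=.64
for n,p in dict(bl=(178,200),br=(598,180),seamL=(195,325),seamR=(594,303),latL=(361,208),latR=(414,208)).items():
    print(n,onz(c0,[np.array(p)*q],.2)[0])
r.movel(np.array([.55,-.02,.34])+.10*x,speed=.2)
c=cam("wrist");np.save("pics/w2.npy",c,allow_pickle=True);cv2.imwrite("pics/w2.png",cv2.resize(c["color"],(800,600),interpolation=cv2.INTER_CUBIC))
cv2.imwrite("pics/w2c.png",cv2.resize(c["color"][30:250,150:380],None,fx=3,fy=3,interpolation=cv2.INTER_CUBIC)[:600])
print(get_state()["clock"],get_state()["eef_pos"])
E
```

```text
bl [ 0.43897595 -0.17266892  0.2       ]
br [0.53087903 0.14810403 0.2       ]
seamL [ 0.53895276 -0.20385922  0.2       ]
seamR [0.62791888 0.12247969 0.2       ]
latL [ 0.49299633 -0.03587452  0.2       ]
latR [0.50633202 0.00366945 0.2       ]
3.6833 [ 0.64415042 -0.05150761  0.34034998]
```

View pics/w2.png

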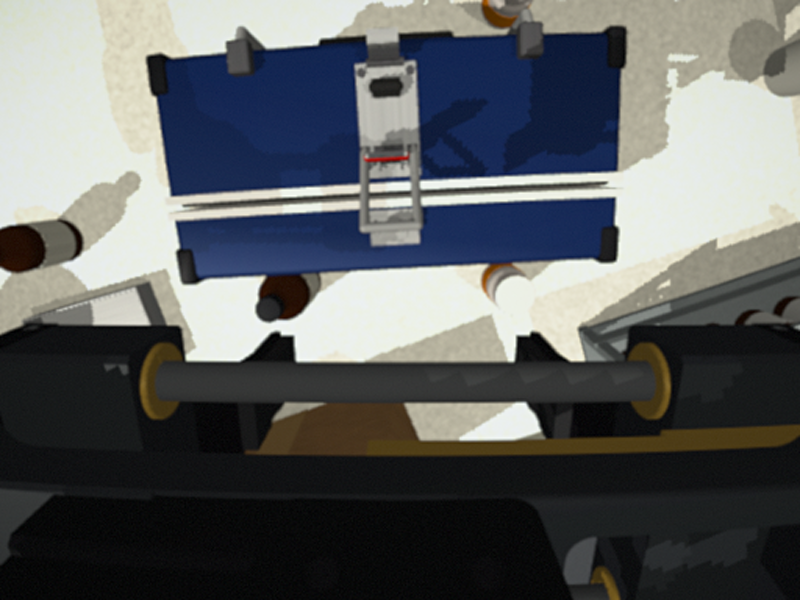

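The second wrist view shows the whole top: corners (152,68), (622,36), (618,258), (183,280). The loop crossbar is near (391,228) with the red grip at (386,159). Now the zoom.

```bash
python3 - <<'E'
from h import *
c=np.load("pics/w2.npy",allow_pickle=True).item()
q=.64
for n,p in dict(bl=(150,66),br=(623,36),seamL=(170,200),seamR=(620,178),fl=(183,280),fr=(618,258)).items():
    print(n,onz(c,[np.array(p)*q],.2)[0])
cv2.imwrite("pics/w2z.png",cv2.resize(c["color"][15:165,200:300],None,fx=4,fy=4,interpolation=cv2.INTER_CUBIC))
E
```

```text
bl [ 0.4412366  -0.17604272  0.2       ]
br [0.53131656 0.14900408 0.2       ]
seamL [ 0.53351091 -0.20135487  0.2       ]
seamR [0.62658602 0.12341112 0.2       ]
fl [ 0.59307977 -0.21821413  0.2       ]
fr [0.68516116 0.10876032 0.2       ]
```

View pics/w2z.png

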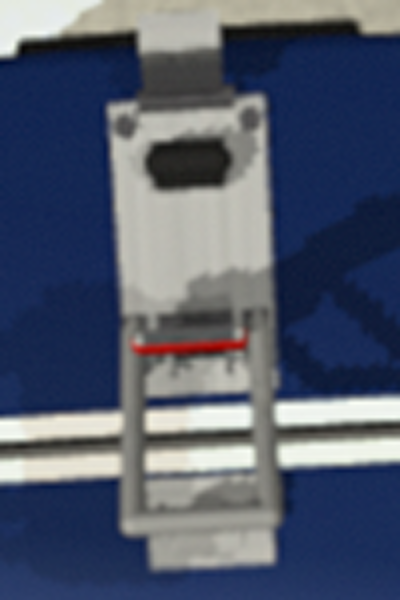

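```bash
cat >> h.py <<'E'
yaw=np.radians(-15.75)
ex=np.array([np.cos(yaw),np.sin(yaw),0]);ey=np.array([-np.sin(yaw),np.cos(yaw),0]);ez=np.array([0,0,1.])
O=.546*ex+.120*ey       # case origin estimate
C=np.c_[ex,ey,ez]
def W(x,y,z): return O+C@np.array([x,y,z])/1000     # case mm -> world
def L(p): return (np.asarray(p)-O)@C*1000            # world -> case mm
def Rt(roll=0,pitch=0): # tool down, tool x=-case x, tool y=case y; roll about case x, pitch about case y (deg)
    from scipy.spatial.transform import Rotation as Q
    return C@Q.from_euler('xy',[roll,pitch],degrees=True).as_matrix()@np.diag([-1.,1,-1])
E
python3 - <<'E'
from h import *
c=np.load("pics/w2.npy",allow_pickle=True).item()
tc=c["tool_from_camera"]
pt=(tc@[0,-.06,.27,1])[:3];print(pt)
for roll in(45,-45,35,-35):
    R=Rt(roll);p=W(25,0,225)-R@pt
    print(roll,L(p),solver.ik(p,R), L(p+R@tc[:3,3]))
E
```

```text
[0.05821252 0.00019428 0.08574941]
45 [ 83.21252143 -60.77136231 285.49661344] [  9.57619539  26.83770905  26.69394829  92.62731592 -53.44543376
  86.71277575 124.83827627] [  17.46443704 -195.30275908  420.70397948]
-45 [ 83.21252143  60.49661344 285.77136231] [-43.36236359  39.46214233  38.69399919  76.87659574  17.17248453
  90.28732632  63.87501945] [ 17.46443704 195.70397948 420.30275908]
35 [ 83.21252143 -49.34298209 295.13037026] [  2.83839327  23.4404309   28.58342594  91.32469879 -45.22631512
  82.06339541 116.93429831] [  17.46443704 -158.35203193  451.6447645 ]
-35 [ 83.21252143  49.02469762 295.35323544] [-40.6970644   34.20823738  38.29199378  78.56496961  12.04735596
  86.83939129  67.04373684] [ 17.46443704 158.81682808 451.31931073]
```

```bash
python3 - <<'E'
from h import *
c=np.load("pics/w2.npy",allow_pickle=True).item()
print(get_state()["q"])
pt=(c["tool_from_camera"]@[0,-.06,.27,1])[:3]
R=Rt(-45);r.goto(W(25,0,225)-R@pt,R)
c=cam("wrist");np.save("pics/w3.npy",c,allow_pickle=True)
u=proj(c,[W(25,0,225)])[0].round().astype(int);print(u)
x0,y0=max(u[0]-80,0),max(u[1]-80,0);print(x0,y0,get_state()["clock"])
cv2.imwrite("pics/w3z.png",cv2.resize(c["color"][y0:y0+145,x0:x0+160],None,fx=4,fy=4,interpolation=cv2.INTER_CUBIC))
E
```

```text
[-24.10708637  21.46183862  35.92299495  81.62411085 -12.53886887
  80.95094728  83.24529027]
[256 128]
176 48 4.3
```

View pics/w3z.png

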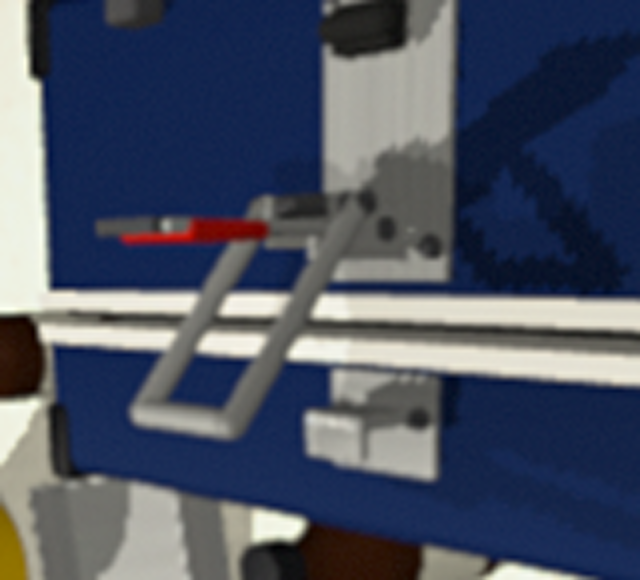

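The side-on view shows the lever edge-on at left and nearly upright, with its red shoe facing the lid. The loop reaches out to a crossbar at (145,412)-(235,425), above the keeper and not hooked. The keeper lip's top is at (305..365, 410..460). Next I triangulate.

```bash
python3 - <<'E'
from h import *
w2=np.load("pics/w2.npy",allow_pickle=True).item();w3=np.load("pics/w3.npy",allow_pickle=True).item()
z3=lambda a,b:(176+a/4,48+b/4); z2=lambda a,b:(200+a/4,15+b/4)
p,e=two(w2,z2(202,523),w3,z3(190,418));print("bar",L(p).round(1),e*1000)
for y,px in((19,z3(235,425)),(-19,z3(143,412))):
    print("bar end",y,L(onplane(w3,[px],W(0,y,0),ey)[0]).round(1))
for n,px,z in(("lip r back",z3(366,412),219.5),("lip r front",z3(366,460),219.5),("lip l back",z3(305,408),219.5),("lip l front",z3(305,455),219.5),("plate rf",z3(437,480),201),("plate rb",z3(440,375),201),("plate lb",z3(332,370),201),("baseplate r",z3(450,282),201),("pin b",z3(388,228),214),
 ("seamR",z3(640,340),200),("seamL",z3(50,318),200)):
    print(n,L(onz(w3,[px],z/1000)[0]).round(1))
for n,px,y in(("pinA",z3(367,203),19),("pinB",z3(388,228),13),("pinC",z3(430,245),21),("lever end top",z3(97,227),-12),("lever end mid",z3(125,230),0),("lever near end corner",z3(165,222),12),("shoe bottom near",z3(267,230),13)):
    print(n,L(onplane(w3,[px],W(0,y,0),ey)[0]).round(1))
print("w2 base plate back",[L(onz(w2,[z2(*a)],.201)[0]).round(1) for a in((110,100),(265,92),(150,568),(275,562))])
print("w2 seam",[L(onz(w2,[z2(*a)],.2)[0]).round(1) for a in((0,445),(400,428))])
E
```

```text
bar [ 46.3  -0.6 264.6] 1.006897862295863
bar end 19 [ 45.2  19.  268. ]
bar end -19 [ 46.  -19.  264.3]
lip r back [ 46.9  10.8 219.5]
lip r front [ 58.7  11.1 219.5]
lip l back [ 47.7 -10.8 219.5]
lip l front [ 60.  -10.8 219.5]
plate rf [ 65.   18.6 201. ]
plate rb [ 38.4  18.6 201. ]
plate lb [ 39.5 -19.6 201. ]
baseplate r [ 15.7  20.9 201. ]
pin b [  3.3  12.1 214. ]
seamR [ 27.4  73.3 200. ]
seamL [  29.1 -165.7  200. ]
pinA [ -1.5  19.  228.7]
pinB [  3.3  13.  215. ]
pinC [  7.2  21.  208.9]
lever end top [  4.5 -12.  279.8]
lever end mid [  5.6  -0.  280.9]
lever near end corner [  4.3  12.  279.6]
shoe bottom near [  5.1  13.  253.4]
w2 base plate back [array([-63.9, -21.4, 201. ]), array([-63.6,  20.9, 201. ]), array([ 64.9, -19. , 201. ]), array([ 65. ,  17.9, 201. ])]
w2 seam [array([ 27. , -60.1, 200. ]), array([ 28.2,  55.5, 200. ])]
```

Every point is consistent with the given sizes: pivot at (3.3, 214), loop length 61.4 mm, lip 47–59.3 mm in x. So the lever is at about 1.55 rad, the loop is raised about 38°, and the keeper is near (54.5, 209.3). The plan is to pinch the loop with the tool square to it, and swing it over, down and back.

```bash
cat >> h.py <<'E'
PX,PZ=3.2,214.; Y0=-.4; BACK=15.; OVER=6.
def pin(t): return np.array([PX-12.9*np.cos(t)-5.5*np.sin(t), PZ+12.9*np.sin(t)-5.5*np.cos(t)])
def bar(t,a): return pin(t)+61*np.array([np.cos(np.radians(a)),np.sin(np.radians(a))])
def grip_pose(t,a,lift=0.,back=BACK,over=OVER):
    a_=np.radians(a);u=np.array([np.cos(a_),np.sin(a_)]);n=np.array([np.sin(a_),-np.cos(a_)])
    g=pin(t)+(61-back)*u+(over-lift)*n
    return W(g[0],Y0,g[1]),Rt(0,-a)
def F():
    s=get_state();return (C.T@s["contact_force"]).round(1)
def st(m=""): 
    s=get_state();print(m,round(s["clock"],1),"L",L(s["eef_pos"]).round(1),"F",F(),"w",round(s["gripper_width"],3))
E
python3 - <<'E'
from h import *
A=38
p1,R1=grip_pose(1.55,A,60);p2,R2=grip_pose(1.55,A)
for t,a in((1.55,38),(2.4,38),(2.4,0),(2.4,-16.5),(1.48,-16)):
    print(bar(t,a).round(1),solver.ik(*grip_pose(t,a)))
r.goto(W(20,0,345),Rt(0,0));st()
r.goto(p1,R1);st("pre")
print(r.movel(p2,speed=.06,contact_N=5));st("at")
c=cam("wrist");s=cam("side")
np.save("pics/s4.npy",s,allow_pickle=True)
u=proj(s,[W(30,0,250)])[0].astype(int)
cv2.imwrite("pics/w4.png",np.hstack([c["color"][:,100:420],cv2.resize(s["color"][u[1]-48:u[1]+48,u[0]-40:u[0]+40],(320,384),interpolation=2)]))
E
```

```text
[ 45.5 264.3] [-52.37763838  -1.38954668  44.55861887 126.49826641  39.92592708
  23.86200609  34.18032261]
[ 57.1 264.3] [-51.39790476   0.32269116  45.1081407  125.3475811   36.34889316
  22.61187764  37.97946865]
[ 70.  226.8] [-22.17270739  21.27986328  30.44290607  96.35472989 -11.65520042
  65.53711098  85.66617684]
[ 67.5 209.4] [-15.12433701  31.40383679  27.34819623  84.61435239 -15.35410813
  84.12104334  88.85622781]
[ 55.2 209.5] [-16.14433791  29.94871177  27.77588437  86.89676023 -15.07316454
  82.78229705  88.63323942]
 4.9 L [ 19.9  -5.  348.8] F [-0.5  0.8 -0.1] w 1.0
pre 5.7 L [  1.4   0.4 298.1] F [0.  0.3 0.5] w 1.003
False
at 6.8 L [ 37.4  -0.3 250.7] F [ 0.1 -0.8 -0.4] w 0.997
```

View pics/w4.png

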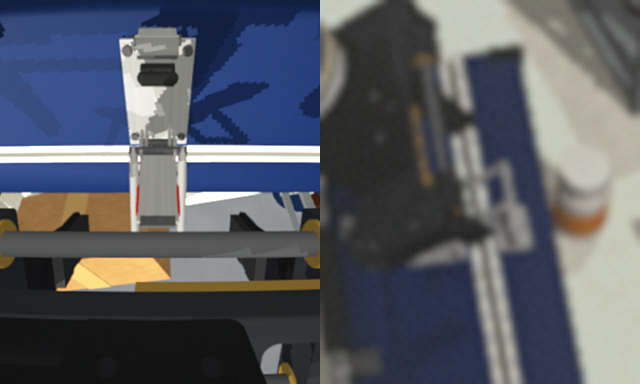

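The fingers straddle the loop just short of its crossbar, with the lever between them and clear. I'll pinch and swing over the lip.

```bash
python3 - <<'E'
from h import *
eoat.gripper_to(.38);st("closed")
for t,a in((1.8,38),(2.1,34),(2.4,28),(2.4,10),(2.4,-6),(2.4,-12)):
    p,R=grip_pose(t,a);h=r.movel(p,speed=.05,orientation=R,contact_N=12);st((t,a,h))
    if h: break
E
```

```text
closed 8.1 L [ 37.4  -0.4 250.4] F [-0.1 -0.8 -1.1] w 0.38
(1.8, 38, False) 8.3 L [ 41.   -0.4 251.6] F [-0.   1.1 -0.4] w 0.376
(2.1, 34, False) 8.6 L [ 46.8  -0.7 248.7] F [-0.6 -0.5 -0.6] w 0.377
(2.4, 28, False) 9.0 L [ 52.1  -0.9 242.6] F [-0.7 -0.5  0.2] w 0.379
(2.4, 10, False) 9.5 L [ 54.1  -1.  227.7] F [ 0.3  1.2 -0.1] w 0.378
(2.4, -6, False) 9.9 L [ 52.8  -0.6 215.2] F [-0.2  0.3  0.7] w 0.38
(2.4, -12, False) 10.2 L [ 51.8  -0.4 211.1] F [-0.3  0.2 -0.1] w 0.38
```

Width 0.38 (33 mm) is less than the loop's 38 mm, so the pinch may have missed. I'll look.

```bash
python3 - <<'E'
from h import *
st()
c=cam("wrist");s=cam("side");n=cam("scene")
u=proj(s,[W(30,0,240)])[0].astype(int);v=proj(n,[W(40,0,230)])[0].astype(int)
f=lambda i,u,w=30:cv2.resize(i["color"][u[1]-int(w*1.2):u[1]+int(w*1.2),u[0]-w:u[0]+w],(280,336),interpolation=cv2.INTER_CUBIC)
cv2.imwrite("pics/w5.png",np.hstack([cv2.resize(c["color"][:210,175:350],(280,336)),f(s,u,30),f(n,v,25)]))
E
```

```text
10.2 L [ 51.8  -0.4 211.1] F [-0.3  0.2 -0.1] w 0.38
```

View pics/w5.png

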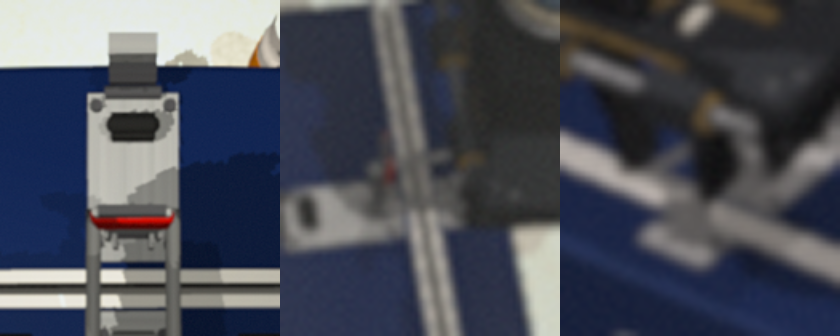

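The lever hasn't moved: the open or half-open tips seem to sit shorter than the shut TCP, so the fingers only pushed the loop down. I'll back off and look side-on again.

```bash
python3 - <<'E'
from h import *
p,R=grip_pose(2.4,-12,70);r.movel(p,speed=.15);eoat.gripper_to(.7);st()
c=np.load("pics/w2.npy",allow_pickle=True).item()
pt=(c["tool_from_camera"]@[0,-.06,.27,1])[:3]
R=Rt(-45);r.goto(W(25,0,225)-R@pt,R)
c=cam("wrist");np.save("pics/w6.npy",c,allow_pickle=True);st()
u=proj(c,[W(25,0,225)])[0].round().astype(int);x0,y0=max(u[0]-80,0),max(u[1]-80,0);print(x0,y0)
cv2.imwrite("pics/w6z.png",cv2.resize(c["color"][y0:y0+145,x0:x0+160],None,fx=4,fy=4,interpolation=cv2.INTER_CUBIC))
E
```

```text
11.7 L [ 67.3  -0.4 279.8] F [-0.7 -0.1  1.2] w 0.701
 12.4 L [ 83.3  60.4 285.9] F [ 1.  -0.8 -0.1] w 0.703
177 47
```

View pics/w6z.png

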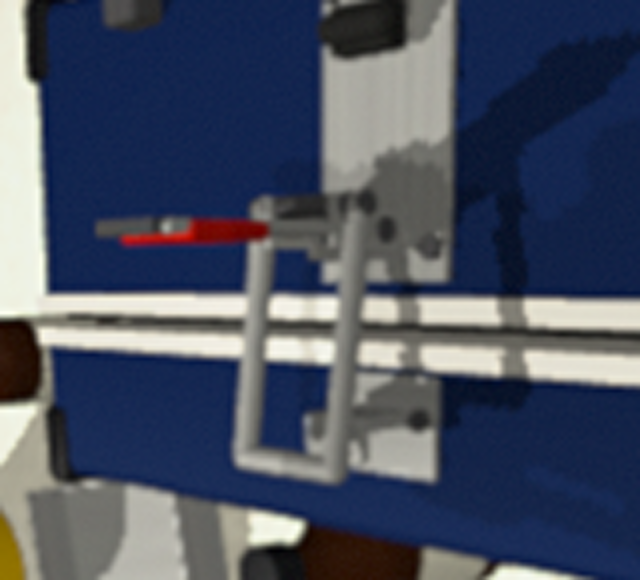

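```bash
python3 - <<'E'
from h import *
c=np.load("pics/w6.npy",allow_pickle=True).item()
z=lambda a,b:(177+a/4,47+b/4)
for y,px in((-.4,z(290,467)),(18,z(340,474)),(-19,z(240,459))):
    b=L(onplane(c,[px],W(0,y,0),ey)[0]); d=b[[0,2]]-pin(1.55)
    print(b.round(1),np.hypot(*d).round(1),np.degrees(np.arctan2(d[1],d[0])).round(1))
P,R=grip_pose(2.4,-12); p=L(P);a=np.radians(-12)
print("TCP",p)
E
```

```text
[ 59.8  -0.4 234.4] 62.9 7.0
[ 59.2  18.  235.8] 62.4 8.3
[ 59.9 -19.  234.6] 63.0 7.1
TCP [ 52.74465093  -0.4        211.33631708]
```

```bash
python3 - <<'E'
from h import *
A=7.3
p1,R1=grip_pose(1.55,A,60);p2,R2=grip_pose(1.55,A,0,15,10)
r.goto(W(60,0,330),Rt(0,0));eoat.gripper_to(1.0)
r.goto(p1,R1);st("pre")
print(r.movel(p2,speed=.08,contact_N=5));st("at")
for w in (.5,.4,.3,.2,.1,0):
    eoat.gripper_to(w);st(w)
    if get_state()["gripper_width"]>w+.03: break
E
```

```text
pre 14.1 L [ 34.6  -0.3 285.5] F [0.5 0.7 0.4] w 1.002
False
at 15.0 L [ 44.8  -0.4 223.3] F [-0.3 -0.2 -0.6] w 1.002
0.5 16.0 L [ 44.3  -0.4 222.7] F [ 0.2 -0.   0.5] w 0.499
0.4 16.5 L [ 44.3  -0.4 222.7] F [-0.6 -0.8  0.5] w 0.405
0.3 17.0 L [ 44.3  -0.4 222.7] F [0.2 0.5 1.2] w 0.301
0.2 17.5 L [ 44.3  -0.4 222.7] F [-0.7  0.1 -0.5] w 0.205
0.1 18.0 L [ 44.3  -0.4 222.7] F [ 0.3 -0.7  0.9] w 0.105
0 18.5 L [ 44.3  -0.4 222.7] F [-0.2  0.4 -0.4] w 0.005
```

```bash
python3 - <<'E'
from h import *
c=cam("wrist");s=cam("side");n=cam("scene")
for m,i in (("w",c),("s",s),("n",n)): np.save(f"pics/{m}7.npy",i,allow_pickle=True)
f=lambda i,u,w:cv2.resize(i["color"][max(u[1]-w,0):u[1]+w,u[0]-w:u[0]+w],(400,400),interpolation=cv2.INTER_CUBIC)
P=W(45,0,225)
im=[f(i,proj(i,[P])[0].astype(int),w) for i,w in((s,35),(n,32))]
for k,(i,w) in enumerate(((s,35),(n,32))):
    u=proj(i,[P])[0].astype(int)
    for Q in (get_state()["eef_pos"],):
        q=(proj(i,[Q])[0]-u+w)*200/w;cv2.circle(im[k],tuple(q.astype(int)),4,(0,0,255),1)
print(proj(c,[get_state()["eef_pos"],W(58,-.4,234),W(44,18,232),W(44,-18,232)]))
cv2.imwrite("pics/w7.png",cv2.resize(np.vstack([np.hstack(im),np.zeros((200,800,3),np.uint8)]),(800,600)))
a=cv2.imread("pics/w7.png");a[400:]=cv2.resize(c["color"][110:260],(800,234))[:200];cv2.imwrite("pics/w7.png",a)
E
```

```text
[[258.58516081 213.10464245]
 [258.56987409 237.88017742]
 [285.39400065 218.66863344]
 [232.89187667 218.66646335]]
```

View pics/w7.png

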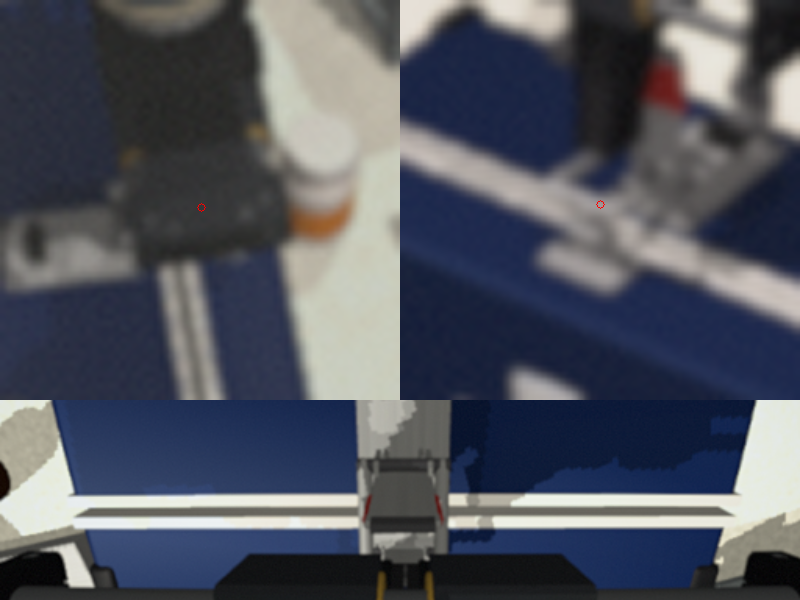

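The scene view shows the fingertips ending about 20–25 mm short of the projected TCP. I'll calibrate by touching the case top lightly with the shut fingers, beside the latch.

```bash
python3 - <<'E'
from h import *
r.movel(get_state()["eef_pos"]+[0,0,.05],speed=.2)
r.goto(W(5,-60,235),Rt(0,0));st()
print(r.movel(W(5,-60,170),speed=.03,contact_N=4));st("touch body top")
r.movel(get_state()["eef_pos"]+[0,0,.03],speed=.2);st()
E
```

```text
19.5 L [  3.9 -61.2 233.3] F [-0.5  0.6  1.2] w 0.003
True
touch body top 21.4 L [  5.  -60.  172.4] F [-0.7  0.2  4.8] w 0.01
 21.7 L [  5.7 -59.9 203.1] F [-0.8  0.6 -1.7] w 0.009
```

The tips sit 27.5 mm behind the reported TCP (contact at 172.4 against a 200 mm top). I'll apply that offset and regrasp.

```bash
cat >> h.py <<'E'
S=27.5; BACK=17.
def gp(t,a,lift=0.,over=6.): return grip_pose(t,a,lift,BACK,over+S)
E
python3 - <<'E'
from h import *
A=7.3
r.goto(W(60,0,310),Rt(0,0));eoat.gripper_to(1.0)
r.goto(*gp(1.55,A,45));p,R=gp(1.55,A)
print(r.movel(p,speed=.08,contact_N=5));st("at")
eoat.gripper_to(.3);st("closed")
if get_state()["gripper_width"]>.36:
  for t,a in((1.8,9),(2.1,7),(2.4,3)):
    p,R=gp(t,a);h=r.movel(p,speed=.05,orientation=R,contact_N=10);st((t,a,h))
    if h: break
E
```

```text
False
at 24.9 L [ 45.7  -0.5 199.3] F [ 0.   0.2 -0.6] w 0.999
closed 25.8 L [ 45.4  -1.  199.1] F [ 0.2 -1.1  0.4] w 0.423
(1.8, 9, False) 26.0 L [ 48.3  -0.9 201.1] F [-2.6 -2.  -1.3] w 0.424
(2.1, 7, False) 26.3 L [ 53.1  -0.9 199.7] F [-1.  -2.3 -0.5] w 0.421
(2.4, 3, False) 26.5 L [ 55.9  -0.8 195.2] F [ 1.5 -2.  -1.3] w 0.423
```

Gripped at 0.423, about the loop's 38 mm, with light forces. Now down behind the lip and back.

```bash
python3 - <<'E'
from h import *
for t,a in((2.4,-6),(2.4,-12),(2.4,-16),(2.1,-16.5),(1.85,-16.5),(1.65,-16.2)):
    p,R=gp(t,a);h=r.movel(p,speed=.04,orientation=R,contact_N=9);st((t,a,bar(t,a).round(1),h))
    if h: break
E
```

```text
(2.4, -6, array([ 69.7, 220.4]), False) 26.9 L [ 50.6  -0.8 188.7] F [ 2.  -3.  -1.7] w 0.423
(2.4, -12, array([ 68.7, 214.1]), False) 27.2 L [ 45.7  -0.8 185. ] F [ 1.7 -2.7 -1. ] w 0.423
(2.4, -16, array([ 67.6, 210. ]), False) 27.4 L [ 42.3  -0.8 182.6] F [ 1.5 -4.3 -1.1] w 0.42
(2.1, -16.5, array([ 63.5, 210.6]), False) 27.7 L [ 39.   -0.8 184.1] F [ 3.7 -4.7 -1.8] w 0.419
(1.85, -16.5, array([ 60. , 210.6]), False) 28.0 L [ 35.5  -0.8 184.3] F [ 4.5 -3.8 -0.7] w 0.422
(1.65, -16.2, array([ 57.3, 210.3]), False) 28.2 L [ 33.   -0.8 184. ] F [ 3.2 -4.4 -0.8] w 0.421
```

```bash
python3 - <<'E'
from h import *
for t,a in((1.55,-16),(1.48,-16)):
    p,R=gp(t,a);h=r.movel(p,speed=.03,orientation=R,contact_N=8);st((t,a,bar(t,a).round(1),h))
p0=get_state()["eef_pos"].copy()
h=r.movel(p0+[0,0,.007],speed=.02,contact_N=6);st(("lift",h))
r.movel(p0,speed=.02);st("back")
c=cam("wrist");np.save("pics/w8.npy",c,allow_pickle=True)
E
```

```text
(1.55, -16, array([ 56.1, 210. ]), False) 28.5 L [ 31.8  -0.8 183.6] F [ 3.7 -4.2 -0.7] w 0.424
(1.48, -16, array([ 55.2, 209.5]), False) 28.7 L [ 31.   -0.8 183.2] F [ 2.8 -4.2 -0.5] w 0.42
('lift', True) 29.0 L [ 30.8  -1.1 184.3] F [ 0.4  0.8 -3. ] w 0.418
back 29.3 L [ 30.5  -1.1 183.3] F [ 0.4 -2.7  0.9] w 0.419
```

```bash
python3 - <<'E'
from h import *
eoat.gripper_to(.7)
R0=get_state()["tcp_rot"]
r.movel(get_state()["eef_pos"]-.07*R0[:,2],speed=.15,contact_N=8);st()
c=np.load("pics/w2.npy",allow_pickle=True).item()
pt=(c["tool_from_camera"]@[0,-.06,.27,1])[:3]
R=Rt(-45);r.goto(W(25,0,225)-R@pt,R)
c=cam("wrist");np.save("pics/w9.npy",c,allow_pickle=True);st()
u=proj(c,[W(25,0,225)])[0].round().astype(int);x0,y0=max(u[0]-80,0),max(u[1]-80,0);print(x0,y0)
cv2.imwrite("pics/w9z.png",cv2.resize(c["color"][y0:y0+145,x0:x0+160],None,fx=4,fy=4,interpolation=cv2.INTER_CUBIC))
E
```

```text
30.7 L [ 49.6  -0.5 249.8] F [ 0.1  0.5 -0.3] w 0.7
 31.3 L [ 82.6  60.1 284.9] F [ 0.8 -1.4 -0.1] w 0.703
176 48
```

View pics/w9z.png

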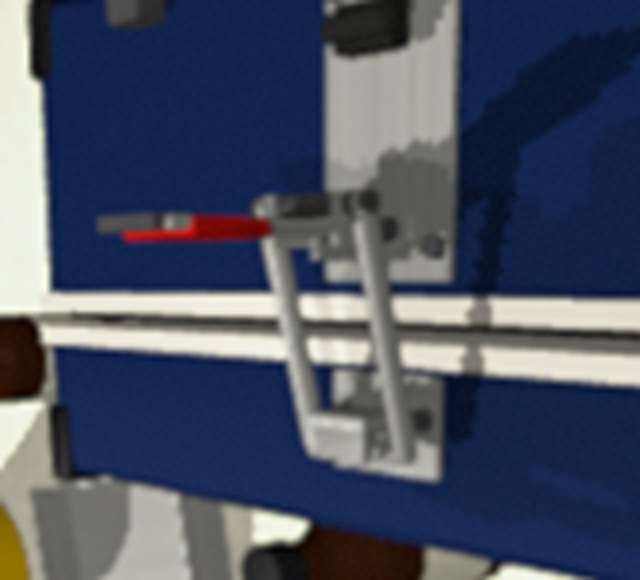

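The crossbar now runs under the lip: the wires end at (310,450) and (405,455) with the lip standing in front of the bar. It's hooked. Next I sweep the lever down with shut fingers.

```bash
cat >> h.py <<'E'
def lp(t,off=5.,rho=52.,hw=9.5,bmax=40.,k=.8):
    b=min(k*np.degrees(t),bmax);B=np.radians(b)
    zt=np.array([-np.sin(B),-np.cos(B)]);xt=np.array([-np.cos(B),np.sin(B)])
    c=np.array([PX,PZ])+rho*np.array([-np.cos(t),np.sin(t)])+off*np.array([np.sin(t),np.cos(t)])
    g=c-hw*xt+S*zt
    return W(g[0],Y0,g[1]),Rt(0,b)
E
python3 - <<'E'
from h import *
for t in (2.0,1.4,.9,.4,.05): 
    p,R=lp(t);print(t,L(p).round(1),solver.ik(p,R) is not None)
r.goto(W(60,0,330),Rt(0,20));eoat.gripper_to(0)
p,R=lp(2.05);r.goto(p+[0,0,.02],R);r.movel(p);st("start")
for t in np.arange(1.9,.5,-.15):
    p,R=lp(t);h=r.movel(p,speed=.05,orientation=R,contact_N=14);st((round(t,2),h))
    if h: break
E
```

```text
2.0 [ 19.   -0.4 232. ] True
1.4 [-11.1  -0.4 238.9] True
0.9 [-35.6  -0.4 230.7] True
0.4 [-42.4  -0.4 209.8] True
0.05 [-40.1  -0.4 193.7] True
start 33.9 L [ 2.170e+01 -2.000e-01  2.335e+02] F [0.1 0.5 0.5] w 0.003
(np.float64(1.9), False) 34.2 L [ 14.5  -0.3 235.8] F [-0.5  0.2 -0.8] w 0.0
(np.float64(1.75), False) 34.5 L [  6.8  -0.3 237.4] F [ 1.   0.1 -0.3] w 0.005
(np.float64(1.6), False) 34.8 L [ -0.9  -0.3 238.8] F [-0.3  0.5 -0.9] w 0.004
(np.float64(1.45), False) 35.1 L [ -8.8  -0.3 239.2] F [-0.4  0.7  0.7] w 0.005
(np.float64(1.3), False) 35.4 L [-16.7  -0.4 238.4] F [ 1.1  0.3 -0.6] w 0.003
(np.float64(1.15), False) 35.8 L [-24.1  -0.4 236.3] F [ 0.4  0.6 -0.3] w 0.007
(np.float64(1.0), False) 36.1 L [-31.3  -0.4 233.2] F [1.8 0.1 0.7] w 0.008
(np.float64(0.85), False) 36.4 L [-37.4  -0.4 229.1] F [1.  0.4 1. ] w 0.009
(np.float64(0.7), False) 36.6 L [-40.6  -0.3 224.3] F [0.4 0.2 3.7] w 0.003
(np.float64(0.55), False) 36.9 L [-42.2  -0.3 216.9] F [-0.1  0.2  1.2] w 0.004
```

```bash
python3 - <<'E'
from h import *
for t in (.45,.35,.25,.2,.16,.13,.10):
    p,R=lp(t);h=r.movel(p,speed=.03,orientation=R,contact_N=16);st((t,h))
    if h: break
c=cam("wrist");np.save("pics/w10.npy",c,allow_pickle=True)
b=c["color"].astype(int);m=(b[...,2]>120)&(b[...,1]<60)&(b[...,0]<60);print("red",m.sum(),np.argwhere(m).mean(0) if m.any() else 0)
E
```

```text
(0.45, False) 37.2 L [-42.3  -0.4 211.7] F [ 0.3 -0.5  0.4] w 0.003
(0.35, False) 37.5 L [-42.4  -0.4 207.4] F [ 0.2  0.1 -0.2] w -0.002
(0.25, False) 37.8 L [-42.1  -0.3 202.9] F [ 0.3 -0.1  0.2] w 0.006
(0.2, False) 38.1 L [-41.6  -0.4 200.6] F [-0.4  0.3  0.3] w 0.01
(0.16, False) 38.3 L [-41.3  -0.4 198.8] F [-0.2 -0.3  0.5] w -0.001
(0.13, False) 38.6 L [-41.2  -0.4 197.4] F [-0.8  0.1 -0.2] w 0.003
(0.1, False) 38.8 L [-40.9  -0.4 196.1] F [-1.2  0.  -0.4] w 0.007
red 151 [206.94701987 265.93377483]
```

```bash
python3 - <<'E'
from h import *
p,R=lp(.1,k=0);r.movel(p,speed=.03,orientation=R,contact_N=10);st("b0")
p=p.copy();mx=0;log=[]
for i in range(40):
    p[2]-=.0004
    r.movel(p,speed=.008,contact_N=12)
    f=F()[2];mx=max(mx,f);log.append((round(L(get_state()["eef_pos"])[2],1),f))
    if f>12: break
print(log);st()
E
```

```text
b0 39.1 L [-39.1  -0.2 197. ] F [-0.4  0.2 -0. ] w 0.002
[(np.float64(196.3), np.float64(2.3)), (np.float64(196.1), np.float64(3.6)), (np.float64(195.8), np.float64(5.5)), (np.float64(195.4), np.float64(5.1)), (np.float64(195.1), np.float64(5.3)), (np.float64(194.9), np.float64(6.6)), (np.float64(194.6), np.float64(8.3)), (np.float64(194.6), np.float64(9.0)), (np.float64(194.4), np.float64(12.1))]
 41.4 L [-38.4  -0.3 194.4] F [-2.6 -0.3 12.1] w 0.008
```

```bash
python3 - <<'E'
from h import *
p=get_state()["eef_pos"].copy();p[:2]=lp(.1,k=0)[0][:2];log=[]
for i in range(32):
    p[2]-=.0004
    r.movel(p,speed=.01,contact_N=8)
    f=max(F()[2],F()[2]);z=round(L(get_state()["eef_pos"])[2],1);log.append((float(z),float(f)))
    if f>22: break
print(log);st()
E
```

```text
[(194.7, 7.5), (194.6, 9.1), (194.5, 11.9), (192.6, 0.1), (191.8, 1.4), (191.9, 0.6), (191.6, -0.4), (191.4, 1.9), (191.3, 5.0), (191.2, 7.8), (191.1, 9.6), (190.9, 10.6), (190.7, 11.3), (190.5, 12.9), (190.5, 14.4), (190.2, 16.4), (190.1, 18.1), (189.7, 18.3), (189.5, 19.4), (189.4, 21.2), (189.2, 22.5)]
 46.6 L [-38.6  -0.3 189.2] F [-7.8 -2.  22.5] w 0.009
```

```bash
python3 - <<'E'
from h import *
p=get_state()["eef_pos"].copy();p-=.0010*ex;log=[]
for i in range(9):
    r.movel(p,speed=.01,contact_N=8)
    s=get_state();f=F();log.append((L(s["eef_pos"])[[0,2]].round(1).tolist(),f.tolist()))
    if f[2]>25.5: break
    p[2]-=.0003
print(log);st()
E
```

```text
[([-38.6, 189.9], [-0.0, 0.5, 4.0]), ([-38.6, 189.9], [-0.7, -0.6, 6.7]), ([-38.6, 189.8], [-1.3, -0.2, 8.8]), ([-38.6, 189.8], [-2.6, -0.0, 10.9]), ([-38.6, 189.8], [-1.2, -0.8, 11.1]), ([-38.6, 189.8], [-2.0, -0.8, 13.0]), ([-38.6, 189.7], [-4.0, -1.6, 15.0]), ([-38.6, 189.7], [-4.4, -0.9, 16.5]), ([-38.6, 189.6], [-3.4, -1.3, 18.1])]
 48.9 L [-38.6  -0.3 189.6] F [-3.4 -1.3 18.1] w 0.007
```

At the same height the force is now 4 N where it was 18 N, so the catch is taking the buffer's push. That means it has clicked. Let go, back off and check.

```bash
python3 - <<'E'
from h import *
r.movel(get_state()["eef_pos"]+[0,0,.05],speed=.08);st("up")
c=np.load("pics/w2.npy",allow_pickle=True).item()
r.goto(W(30,0,320),Rt(0,0))
pt=(c["tool_from_camera"]@[0,-.05,.27,1])[:3]
R=Rt(-45);r.goto(W(0,0,215)-R@pt,R)
c=cam("wrist");np.save("pics/w11.npy",c,allow_pickle=True);st()
k,_=K(c);u=proj(c,[W(0,0,215)])[0].round().astype(int);x0,y0=max(u[0]-80,0),max(u[1]-85,0);print(x0,y0)
print("lever end home",(proj(c,[W(3.2-64,0,214),W(3.2-66,12,215),W(54.4,0,219)])-[x0,y0])*4)
cv2.imwrite("pics/w11z.png",cv2.resize(c["color"][y0:y0+150,x0:x0+160],None,fx=4,fy=4,interpolation=cv2.INTER_CUBIC))
E
```

```text
up 49.7 L [-39.   -0.3 239. ] F [ 0.4  0.3 -0.2] w 0.005
 50.8 L [ 47.6  58.3 272.8] F [ 0.8 -0.4  1. ] w 0.007
176 54
lever end home [[323.69260174  76.31504525]
 [358.1703677   60.64652591]
 [306.56826673 561.9793278 ]]
```

View pics/w11z.png

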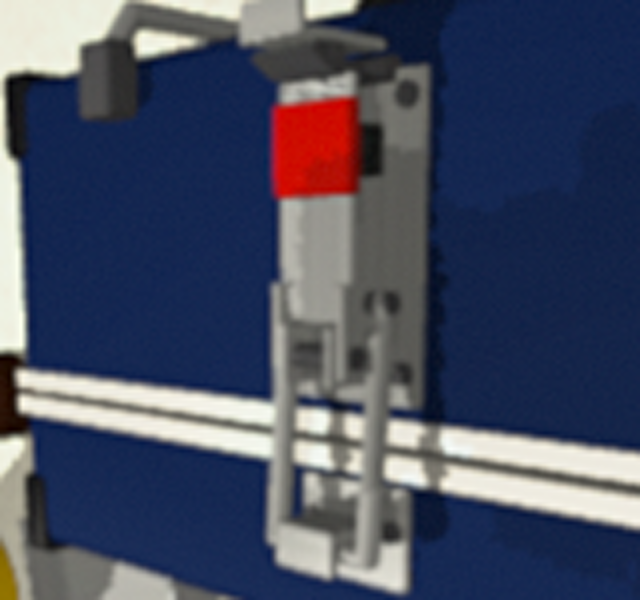

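The picture shows the lever flat, the loop hooked under the lip, the gap shut, and the catch head over the lever's end at (325,65). One light touch on the shoe should confirm its resting height: about 190 if clicked, 191.4 if not.

```bash
python3 - <<'E'
from h import *
p,R=lp(.1,k=0)
r.goto(W(0,0,300),Rt(0,0))
q=p.copy();q[2]=.215;r.movel(q,speed=.2,orientation=R)
q[2]=.1935;r.movel(q,speed=.1);st("above")
q[2]=.1885;print(r.movel(q,speed=.008,contact_N=4));st("touch")
r.movel(get_state()["eef_pos"]+[0,0,.1],speed=.2);st("clear")
E
```

```text
above 52.3 L [-37.9  -0.3 193.9] F [0.  0.3 0.6] w 0.004
True
touch 52.9 L [-38.4  -0.4 189.9] F [ 0.6 -0.5  5.7] w 0.006
clear 53.5 L [-39.2  -0.6 288.6] F [-0.   0.3 -0.6] w 0.005
```

The shoe rests at 189.9, so the lever is home and locked. Handing in.

```bash
python3 -c "
from h import *
ticket.close_job();st()"
```

```text
the job is handed in; nothing more can be done
the job is handed in; nothing more can be done
```

The latch is closed and the job is handed in: the wire loop is hooked under the keeper's lip and the lever is down with the catch over its end. The arm was clear of everything at about 54 s on the robot's clock.

**Forces:** the sweep down read about 4 N at most. The catch gave way at about 12 N. The highest force I read on the lever was 22.5 N, about 24 N with the sideways part.

**Last checks**
- The final picture shows the lever flat, the loop hooked, the seam shut and the catch head over the lever's end.
- When I re-pressed after the click, the same height took 4 N where it had taken about 18 N before. A light touch then found the lever resting at that locked height, about 1.5 mm below where the buffer first pushed back.

**What went wrong or is unchecked**
- **Missed pinches:** the fingertips sit about 27.5 mm short of the reported tool point. My first pinch closed above the wires and only pushed the loop down, and a second closed in the air. I found the offset with a light touch (about 5 N) on the case top beside the latch.
- **Lift test:** a small lift before letting go of the loop stopped early on force, so I relied on the picture to confirm the hook.
- **Bottles and table:** the arm stayed above the case and felt no unexpected contact, but I took no final picture of the bottles and the rest of the table.

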